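# Put the tested components away in their trays

### The job

Five tested components stand mixed on the mat. Fill up the three blue trays with them, one part to each empty pocket of the tray that already holds its kind: the good transformer, the two black can capacitors and the white relay; the transformer with the red sticker has failed its test and goes in the red reject bin instead. Stand every part upright on the floor of its pocket or of the bin, set down without letting it drop, and let go.

Things in the scene. Friction and masses are not known exactly. Their poses are not given: they have to be found in the camera images.
- transformer_good: Good transformer (no sticker), 36 (x) x 28 (y) x 36 mm high: black foot 7 high, dark core 36 x 20, yellow winding 25 x 28 from height 8 to 29 (grip it across y, from above). Origin: centre of underside, z up. About 85 g. Starts upright on the mat, turned up to 0.5 rad.
- transformer_failed: Failed transformer, with a round red sticker 19 mm across on its top; 36 (x) x 28 (y) x 36 mm high: black foot 7 high, dark core 36 x 20, yellow winding 25 x 28 from height 8 to 29 (grip it across y, from above). Origin: centre of underside, z up. About 85 g. Starts upright on the mat, turned up to 0.5 rad.
- capacitor_a: Electrolytic capacitor, upright black can 30 mm in diameter, 40 high, bright metal top, pale stripe down its side. Origin: centre of underside, z up. About 45 g. Same kind as the other. Starts upright on the mat, turned up to 0.5 rad.
- capacitor_b: Electrolytic capacitor, upright black can 30 mm in diameter, 40 high, bright metal top, pale stripe down its side. Origin: centre of underside, z up. About 45 g. Same kind as the other. Starts upright on the mat, turned up to 0.5 rad.
- relay: Relay: white block on a black base, 34 (x) x 26 (y) x 36 mm high. Origin: centre of underside, z up. About 35 g. Starts upright on the mat, turned up to 0.5 rad.
- transformer_tray: Transformer tray, blue, fixed, turned up to 0.25 rad, 128 (x) x 136 (y) x 20 mm high, origin: centre of underside. 2 x 2 pockets centred at x = +-30, y = +-32 mm in its frame, each 52 (x) x 56 (y) inside, floor 10 mm above table, walls 8 thick, rim at 20. Three hold transformers, held fast (tops 46 above table); the empty pocket is x = -30, y = -32.
- capacitor_tray: Capacitor tray, blue, fixed, turned up to 0.25 rad, 128 (x) x 136 (y) x 20 mm high, origin: centre of underside. 2 x 2 pockets centred at x = +-30, y = +-32 mm in its frame, each 52 (x) x 56 (y) inside, floor 10 mm above table, walls 8 thick, rim at 20. The two at x = +30 hold like capacitors, held fast (tops 50 above table); the two at x = -30 are empty, one for each, either way.
- relay_tray: Relay tray, blue, fixed, turned up to 0.25 rad, 128 (x) x 136 (y) x 20 mm high, origin: centre of underside. 2 x 2 pockets centred at x = +-30, y = +-32 mm in its frame, each 52 (x) x 56 (y) inside, floor 10 mm above table, walls 8 thick, rim at 20. Three hold white relays, held fast (tops 46 above table); the empty pocket is x = -30, y = +32.
- reject_bin: Empty red open bin, 128 (its x) x 136 (its y) x 32 high in mm, walls and floor 4 thick (inner floor 4 above the table), fixed to the table, turned up to 0.25 rad. Origin: centre of its underside; z up.
Not all that is in view belongs to the job. Of the things shaped like the relay, the white one is meant.

How it is judged:
By the outcome, as a careful person would: the job done as asked, in the order asked, and still so for the second after the job is handed in, with the robot touching nothing.
It also fails if it takes over 120 s, if anything falls off the work surface, if the arm or the gripper's body presses on something with over 40 N, if the wrist force passes 120 N, or if a joint passes its speed limit or range.

### The arm

A 7-joint arm with a two-finger parallel gripper is mounted at the origin on the work surface. World frame = base frame: x ahead of the robot, y to its left, z up, the work surface at z = 0. Lengths are in m, angles in rad, forces in N, time in s.
With the tool pointing down it reaches from about 0.4 to 0.85 m from the base axis. Payload 6.9 kg.
Tool frame: the origin (TCP) lies between the finger pads; the fingertips stand ctrl.tip_extent ahead of it and the grasp point (between the pads) lies 6 mm ahead of it (ctrl.tip_extent is the distance from the TCP to the fingertips, in m); z points along the fingers, y is the line along which they close (so a half turn about z gives the same grasp; the last joint's range is limited). The gripper opens to 85 mm and grips with 20 to 120 N. Pads are 22 mm wide; open, the fingers measure 114 mm over their backs; the gripper's body (76 mm by 85 mm) begins 54 mm behind the grasp point. The pads swing forward as they close: fully open they stand 13 mm farther back than shut.
Start: joints at [1.407, 0.507, -0.238, 1.5, 0.126, 1.149, -0.155], TCP at [0.166, -0.603, 0.256] pointing down, gripper open.
Joint ranges: [-3.08, 3.08], [-0.24, 2.05], [-1.43, 1.35], [0, 2.5], [-1.52, 4.66], [0.17, 1.96], [-2.89, 2.89]. Speed limits (rad/s): [2.39, 2.39, 3.14, 3.14, 3.14, 3.14, 3.14].

### API

Orientations are given as [roll, pitch, yaw] about the fixed x, y, z axes, in that order (R = Rz(yaw) Ry(pitch) Rx(roll)).
In Python, from plant import ctrl gives the robot as it stands. The module is installed in compiled form; this text tells all that it offers.
- The arm moves only by the shell command python3 -m creep 'ROWS' [FORCE]. ROWS is text: rows parted by semicolons, each of 7 numbers parted by spaces: the closure, from 0 (fully open) to 1 (shut), then the shift along the tool's x, y, z in units of 40 cm (1.0 is 40 cm), then the turn, a rotation vector about the tool's x, y, z in units of 180 degrees (1.0 is 180 degrees). A call has 1 to 5 rows; each row is the pose to reach, as a shift and turn from the pose commanded when the call began, along the tool's axes at that moment, turning the shorter way round; what a row does not reach only later rows make up. A row lasts 1/10 s, in which the tool goes at most 50 mm and 8.59 degrees, less where a joint would pass 70% of its speed; a pose out of reach is approached as far as the arm can. A call with a number of a shift or a turn outside -1 to 1 is refused whole. A call with a gripper value outside its range is refused whole. The fingers move at their own pace and stop on an object; FORCE is the grip in N (left out, the last holds). Time passes only in rows, so rows that repeat a pose let the fingers close. It gives the time, the measured TCP pose, the force, the opening and the grip force at its end, in the units of the state.
- ctrl.sense(): the state, without advancing time (a new reading comes with each control period).
- ctrl.snapshot(name): name is "side" or "top"; returns a dict with "img" (400x640x3 uint8, red, green, blue), "z_map" (400x640 float32, m along the optical axis (not along the pixel's ray), 0 where there is no reading), "intrinsics" (3x3 intrinsics, pixels), "position" and "rotation" of the camera in the world. Camera axes: x right, y down, z forward; pixel columns grow to the right and rows downward; lengths in m; the calibration is good to about 2 mm. A picture is of the moment at which its call begins.
- ctrl.finish_job(): hands the job in; it is judged then, once.
The state is a dict: "clock": time; "joint_pos": joint angles; "qvel": joint speeds; "joint_efforts": joint torques, N m; "position": TCP position; "tcp_rot": TCP orientation; "ft_force": force on the tool from outside, world axes, zero at the start; "wrist_torque": the same for the moment, N m; "gripper_width": finger opening in m; "grip_force": force on a finger pad.
Only numpy, scipy, OpenCV 4.12 (cv2) and the standard library are available. Lean on these libraries where they do the work, as an engineer would, in place of code of your own. Each camera call takes 0.05 s, during which the arm holds its last target. There are 200 camera calls.

## Working session

There is one attempt and no reset: what is moved stays moved. The work goes in short steps, Python scripts to look and compute and a shell command to move; the robot and the scene stay as the last step left them, time stands still between calls to the robot, and variables do not carry over. Pictures are saved under pics/ and viewed, at most 14 in all, crops included, and the job is handed in when it is done.

```bash
mkdir -p pics; python3 - <<'E'
from plant import ctrl
import cv2,numpy as np
s=ctrl.sense();print({k:np.round(v,3).tolist() for k,v in s.items()},ctrl.tip_extent)
for n in("top","side"):
    d=ctrl.snapshot(n);cv2.imwrite(f"pics/{n}0.png",d["img"][:,:,::-1]);np.savez(f"{n}0.npz",**d)
    print(n,d["position"],np.round(d["rotation"],3).tolist(),d["intrinsics"].tolist())
E
```

```text
{'clock': 0.0, 'joint_pos': [1.408, 0.508, -0.238, 1.501, 0.126, 1.149, -0.155], 'qvel': [-0.0, -0.0, 0.001, 0.0, -0.001, 0.002, -0.002], 'joint_efforts': [0.0, -62.061, -2.187, -24.966, 0.013, 0.012, -0.0], 'position': [0.166, -0.602, 0.255], 'tcp_rot': [-3.14, 0.0, 0.269], 'ft_force': [0.415, -0.411, -0.039], 'wrist_torque': [-0.004, -0.035, -0.041], 'grip_force': 0.0, 'gripper_width': 0.086} 0.025
top [0.38074097 0.03241528 1.00159929] [-2.975, 0.011, -1.589] [[424.96729640643974, 0.0, 312.26126321134217], [0.0, 424.96729640643974, 198.14127502896696], [0.0, 0.0, 1.0]]
side [0.08374158 0.52455466 0.70098193] [-2.362, 0.014, -2.432] [[421.6165493889093, 0.0, 312.0010689129095], [0.0, 421.6165493889093, 191.72176054819812], [0.0, 0.0, 1.0]]
```

View pics/top0.png

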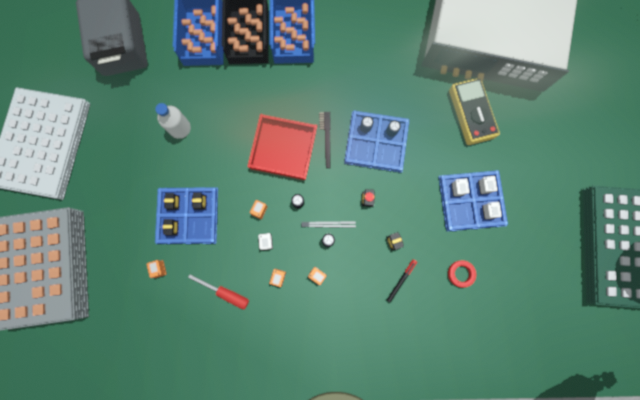

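View pics/side0.png

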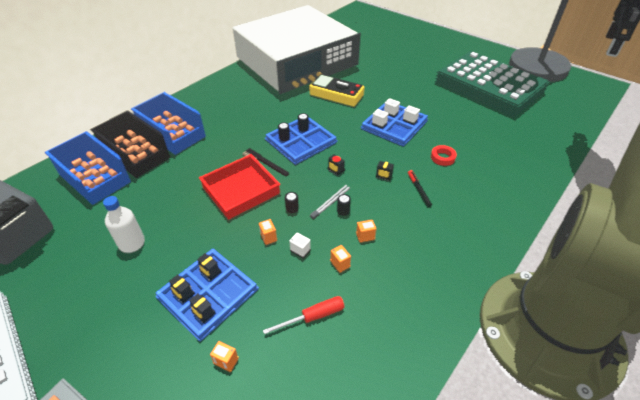

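The top view shows the good transformer at (395,241), the failed one with the red sticker at (368,198), and the cans at (297,201) and (328,240). The white relay is at (265,241). The trays are at (187,215) for transformers, (378,141) for capacitors and (473,200) for relays, and the bin is at (283,147).

Possible mix-ups:
- **Relay:** orange blocks at (258,208), (277,278), (317,276) and (155,268), against the white one at (265,241).
- **Transformers:** (395,241) against the stickered (368,198), plus the held ones in the tray.

I choose the white block and the transformer without a sticker.

```bash
cat > h.py <<'E'
import numpy as np,cv2
from scipy.spatial.transform import Rotation as R
def cloud(d):
    K=d["intrinsics"];z=d["z_map"];v,u=np.mgrid[:400,:640]
    c=np.dstack([(u-K[0,2])/K[0,0]*z,(v-K[1,2])/K[1,1]*z,z])
    r=np.array(d["rotation"]); M=R.from_euler("xyz",r).as_matrix() if r.shape==(3,) else r
    return c@M.T+np.array(d["position"])
def rect(p):
    (cx,cy),(w,h),a=cv2.minAreaRect((p[:,:2]*1000).astype(np.float32))
    a=(a+45)%90-45
    return np.round([cx,cy,w,h],1),round(np.radians(a),3)
def comps(P,m,lo=8,hi=5000):
    n,L,S,C=cv2.connectedComponentsWithStats(m.astype(np.uint8),connectivity=4)
    return [(C[i].round(),P[L==i],L==i) for i in range(1,n) if lo<=S[i,4]<=hi]
E
python3 - <<'E'
from h import *
for n in("top","side"):
    d=dict(np.load(n+"0.npz"));P=cloud(d);im=d["img"];hsv=cv2.cvtColor(im,cv2.COLOR_RGB2HSV)
    Z=P[...,2];g=(hsv[...,0]>60)&(hsv[...,0]<90)&(hsv[...,1]>100)
    print(n,"mat z",np.median(Z[g]),Z[g].std())
    box=(P[...,0]>.25)&(P[...,0]<.8)&(abs(P[...,1])<.5)
    for c,p,m in comps(P,box&(Z>.028)&(Z<.06)): 
        t=p[p[:,2]>np.percentile(p[:,2],70)-.004]
        print("part",c,len(p),"z",p[:,2].max().round(3),*rect(t),"mean",t[:,:2].mean(0).round(4),im[m].mean(0).round())
    blue=(hsv[...,0]>100)&(hsv[...,0]<125)&(hsv[...,1]>120)
    red=((hsv[...,0]<6)|(hsv[...,0]>174))&(hsv[...,1]>150)
    for k,mm,lo in(("blue",blue,.016),("red",red,.026)):
        for c,p,m in comps(P,box&mm&(Z>lo-.03),300):
            q=p[(p[:,2]>lo)&(p[:,2]<lo+.012)]
            if len(q)>20:print(k,c,len(q),np.median(q[:,2]).round(4),*rect(q))
d=dict(np.load("top0.npz"));a=cv2.resize(d["img"][150:300,130:530],None,fx=2,fy=2,interpolation=3)
cv2.imwrite("pics/crop.png",a[:,:,::-1])
E
```

```text
top mat z 0.0006531994006435671 0.05924369678951173
part [477. 114.] 1572 z 0.05 [ 743.  -354.   131.    70.9] 0.239 mean [ 0.7403 -0.3539] [132. 135. 117.]
part [282. 146.] 580 z 0.037 [671.4 108.7 140.3 133.9] -0.226 mean [0.6698 0.1088] [203.  98.  92.]
part [180. 128.] 141 z 0.06 [717.  352.7  20.4  51.5] 0.667 mean [0.7145 0.3501] [135. 142. 140.]
part [367. 123.] 157 z 0.055 [719.2 -91.7  28.8  28.5] 0.496 mean [ 0.7188 -0.0919] [138. 149. 161.]
part [394. 127.] 159 z 0.054 [ 707.7 -154.4   29.    28.2] 0.175 mean [ 0.7076 -0.1546] [135. 148. 160.]
part [489. 184.] 211 z 0.05 [ 566.4 -366.2   32.9   27. ] 0.028 mean [ 0.5661 -0.3655] [209. 214. 215.]
part [461. 187.] 205 z 0.05 [ 562.1 -302.2   32.3   26.5] 0.037 mean [ 0.5617 -0.3018] [216. 221. 223.]
part [369. 197.] 157 z 0.041 [543.3 -91.6  21.4  33.4] -0.031 mean [ 0.5431 -0.0905] [166. 112. 108.]
part [170. 201.] 209 z 0.049 [542.8 368.9  36.7  24.8] 0.116 mean [0.5426 0.3681] [97. 95. 74.]
part [198. 201.] 202 z 0.051 [541.6 305.6  21.4  35.3] -0.005 mean [0.5411 0.3046] [102.  99.  77.]
part [297. 200.] 137 z 0.044 [538
[... 2897 characters left out ...]
[208. 263.] 290 z 0.048 [545.5 305.9  22.9  37.7] -0.052 mean [0.5445 0.3056] [101. 101.  82.]
part [180. 285.] 327 z 0.048 [546.8 369.1  24.5  37.5] -0.009 mean [0.5455 0.3693] [ 99. 101.  81.]
part [201. 305.] 345 z 0.049 [486.7 371.3  23.2  37.3] -0.048 mean [0.4857 0.3702] [105. 105.  88.]
part [223. 352.] 367 z 0.04 [392.9 400.4  33.6  26.8] 0.31 mean [0.392  0.4008] [245. 207. 146.]
blue [396. 128.] 430 0.0191 [ 536.4 -336.3  128.7  142.5] 0.074
blue [302. 141.] 626 0.0195 [ 687.5 -117.2  137.6  131.7] -0.188
blue [209. 295.] 1501 0.0199 [516.3 337.4 136.3 130.3] -0.01
red [240. 185.] 601 0.0316 [674.  108.9 139.5 136.5] -0.229
red [323. 309.] 37 0.0265 [323.4 228.   68.1  12. ] -0.494
```

View pics/crop.png

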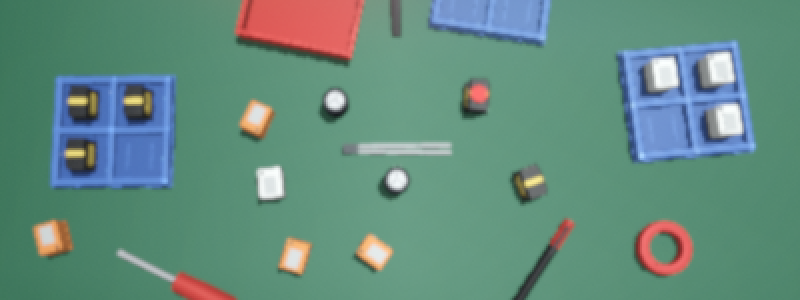

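The crop shows yellow winding and no sticker at (530,183), the red sticker at (478,95), and the white relay at (270,183), so the choices hold. The heights (36 and 40 on the mat, +10 in the trays) and the tray sizes all agree. The two views differ by about 3 mm in x, so I use their mean.

```bash
cat > go.py <<'E'
# prints tool-frame shift/turn numbers to reach world x y z yaw
import sys,numpy as np
from scipy.spatial.transform import Rotation as R
from plant import ctrl
def go(x,y,z,yaw):
    s=ctrl.sense();A=R.from_euler("xyz",s["tcp_rot"]);B=R.from_euler("xyz",[np.pi,0,yaw])
    d=A.inv().apply(np.array([x,y,z])-s["position"])/.4;w=(A.inv()*B).as_rotvec()/np.pi
    print("t",round(s["clock"],2),"pos",np.round(s["position"],4),"yaw",round(s["tcp_rot"][2],3),"w",round(s["gripper_width"],4),"row",np.round(d,4),np.round(w,4),"mm",round(np.linalg.norm(d)*400),"j7",round(s["joint_pos"][6],2))
if __name__=="__main__": 
    a=list(map(float,sys.argv[1:]))
    for i in range(0,len(a),4): go(*a[i:i+4])
E
python3 go.py .443 -.1485 .16 .33
```

```text
t 0.1 pos [ 0.1658 -0.6022  0.2555] yaw 0.269 w 0.0857 row [ 0.9693 -0.9091  0.2402] [-0.0005 -0.     -0.0195] mm 540 j7 -0.15
```

```bash
python3 -m creep '0.45 0.4 -0.37 0.1 0 0 -0.02; 0.45 0.4 -0.37 0.1 0 0 -0.02; 0.45 0.969 -0.909 0.24 0 0 -0.02; 0.45 0.969 -0.909 0.24 0 0 -0.02; 0.45 0.969 -0.909 0.24 0 0 -0.02' 60; python3 go.py .443 -.1485 .16 .33
```

```text
clock: 0.6
position: [0.2951, -0.391, 0.2112]
tcp_rot: [-3.141, -0.0, 0.331]
ft_force: [2.0, -0.8, 0.3]
gripper_width: 0.0469
grip_force: 0.0
t 0.6 pos [ 0.2951 -0.391   0.2112] yaw 0.331 w 0.0469 row [ 0.5468 -0.453   0.1282] [-0.0001 -0.      0.0004] mm 289 j7 -0.51
```

```bash
python3 -m creep '0.45 0.54 -0.45 0.12 0 0 0; 0.45 0.54 -0.45 0.12 0 0 0; 0.45 0.54 -0.45 0.12 0 0 0; 0.45 0.54 -0.45 0.12 0 0 0; 0.45 0.54 -0.45 0.12 0 0 0'>/dev/null; python3 -m creep '0.45 0.05 0 0 0 0 0; 0.45 0 0 0 0 0 0'; python3 - <<'E'
from h import *
from go import go
from plant import ctrl
go(.443,-.1485,.16,.33);print(ctrl.tip_extent)
d=ctrl.snapshot("side");cv2.imwrite("pics/s1.png",cv2.resize(d["img"][50:250,250:510],None,fx=3,fy=3)[:,:,::-1])
P=cloud(d);p=ctrl.sense()["position"]
m=(np.linalg.norm(P[...,:2]-p[:2],axis=2)<.08)&(P[...,2]>.07)&(P[...,2]<.3)
z=np.sort(P[m][:,2]);print(p[2]-z[:15])
E
```

```text
clock: 1.3
position: [0.4271, -0.1785, 0.1695]
tcp_rot: [-3.141, -0.004, 0.34]
ft_force: [-1.0, -0.7, 0.9]
gripper_width: 0.0467
grip_force: 0.0
t 1.3 pos [ 0.4271 -0.1785  0.1695] yaw 0.34 w 0.0467 row [ 0.0623 -0.0574  0.0241] [-0.0001 -0.0014  0.0032] mm 35 j7 -1.09
0.025
[0.02209564 0.02175229 0.02161195 0.02095217 0.02044729 0.02036437
 0.0201429  0.01966765 0.01944669 0.019255   0.01874013 0.01869091
 0.01856115 0.0184306  0.01781998]
```

View pics/s1.png

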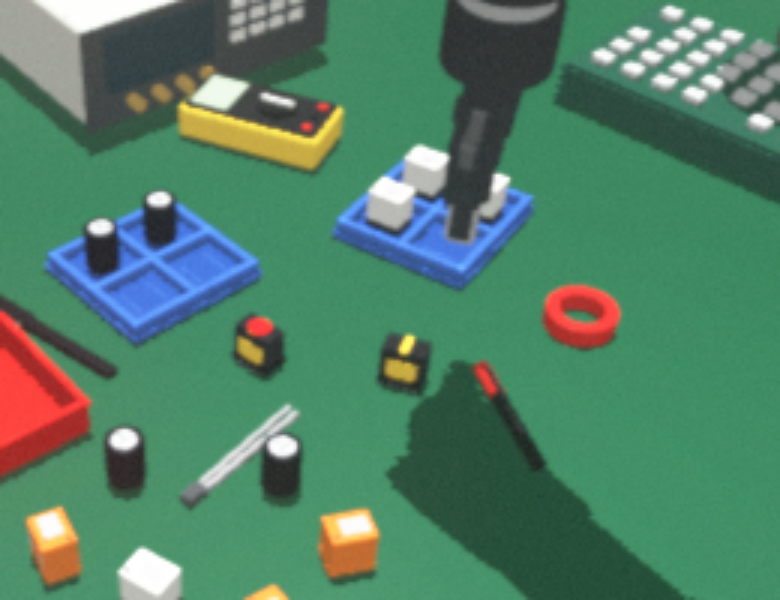

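The picture shows the gripper still short of the good transformer, which is at (405,360) and carries no sticker. The fingertips are about 22 mm beyond the TCP.

```bash
python3 -m creep '0.45 0.062 -0.057 0.15 0 0 0.003; 0.45 0.062 -0.057 0.15 0 0 0.003; 0.45 0.062 -0.057 0.15 0 0 0.003; 0.45 0.062 -0.057 0.15 0 0 0.003'>/dev/null; python3 go.py .443 -.1485 .036 .33
```

```text
t 1.75 pos [ 0.438  -0.1528  0.1097] yaw 0.322 w 0.047 row [ 0.0155 -0.0062  0.1843] [-0.0001  0.0003 -0.0025] mm 74 j7 -1.23
```

```bash
python3 -m creep '0.45 0 0 0 0 0 0; 0.45 0 0 0 0 0 0; 0.45 0 0 0 0 0 0'>/dev/null; python3 go.py .443 -.1485 .036 .33
```

```text
t 2.05 pos [ 0.4384 -0.1531  0.1104] yaw 0.321 w 0.0472 row [ 0.0143 -0.0076  0.1859] [ 0.0003 -0.0003 -0.0029] mm 75 j7 -1.23
```

```bash
python3 -m creep '0.45 0.0145 -0.0075 0.06 0 0 -0.003; 0.45 0.0145 -0.0075 0.06 0 0 -0.003; 0.45 0.0145 -0.0075 0.186 0 0 -0.003; 0.45 0.0145 -0.0075 0.186 0 0 -0.003; 0.45 0.0145 -0.0075 0.186 0 0 -0.003'; python3 -m creep '0.45 0 0 0 0 0 0; 0.8 0 0 0 0 0 0; 0.8 0 0 0 0 0 0; 0.8 0 0 0 0 0 0; 0.8 0 0 0 0 0 0' 50;  python3 go.py .443 -.1485 .036 .33 .443 -.1485 .12 .33
```

```text
clock: 2.55
position: [0.442, -0.1477, 0.0355]
tcp_rot: [-3.14, 0.003, 0.332]
ft_force: [-0.0, -0.4, 0.3]
gripper_width: 0.0469
grip_force: 0.0
clock: 3.05
position: [0.4438, -0.1483, 0.0374]
tcp_rot: [3.139, -0.003, 0.331]
ft_force: [-2.0, -0.2, 11.2]
gripper_width: 0.0275
grip_force: 48.9
t 3.05 pos [ 0.4438 -0.1483  0.0374] yaw 0.331 w 0.0275 row [-0.002  -0.0001  0.0036] [ 0.0008 -0.0009  0.0004] mm 2 j7 -1.31
t 3.05 pos [ 0.4438 -0.1483  0.0374] yaw 0.331 w 0.0275 row [-0.0014  0.0005 -0.2064] [ 0.0008 -0.0009  0.0004] mm 83 j7 -1.31
```

```bash
python3 -m creep '0.8 0 0 -0.05 0 0 0; 0.8 0 0 -0.2 0 0 0; 0.8 0 0 -0.2 0 0 0; 0.8 0 0 -0.2 0 0 0; 0.8 0 0 -0.2 0 0 0'; python3 go.py .483 .306 .12 -.015
```

```text
clock: 3.55
position: [0.4425, -0.148, 0.1153]
tcp_rot: [3.141, -0.0, 0.331]
ft_force: [0.5, 0.1, -0.9]
gripper_width: 0.0264
grip_force: 50.4
t 3.55 pos [ 0.4425 -0.148   0.1153] yaw 0.331 w 0.0264 row [ 0.4648 -1.0405 -0.0123] [ 0.0002 -0.0002  0.1102] mm 456 j7 -1.23
```

```bash
python3 -m creep '0.8 0.2 -0.5 -0.012 0 0 0.06; 0.8 0.2 -0.5 -0.012 0 0 0.11; 0.8 0.2 -0.5 -0.012 0 0 0.11; 0.8 0.2 -0.5 -0.012 0 0 0.11; 0.8 0.2 -0.5 -0.012 0 0 0.11'; python3 -m creep '0.8 0 0 0 0 0 0; 0.8 0 0 0 0 0 0'>/dev/null; python3 go.py .483 .306 .12 -.015
```

```text
clock: 4.05
position: [0.4526, 0.0732, 0.1189]
tcp_rot: [-3.14, 0.001, -0.007]
ft_force: [-0.5, 0.0, -1.7]
gripper_width: 0.0268
grip_force: 50.3
t 4.25 pos [0.4525 0.0669 0.1189] yaw -0.013 w 0.0269 row [ 0.0683 -0.5987 -0.0036] [0.0003 0.0008 0.0006] mm 241 j7 -1.96
```

```bash
python3 -m creep '0.8 0.035 -0.3 -0.003 0 0 0; 0.8 0.068 -0.598 -0.003 0 0 0; 0.8 0.068 -0.598 -0.003 0 0 0; 0.8 0.068 -0.598 -0.003 0 0 0; 0.8 0.068 -0.598 -0.003 0 0 0';  python3 -m creep '0.8 0.001 -0.01 0 0 0 0; 0.8 0.001 -0.01 0 0 0 0; 0.8 0.001 -0.01 0 0 0 0' >/dev/null; python3 - <<'E'
from h import *
from go import go
from plant import ctrl
go(.483,.306,.0475,-.015)
d=ctrl.snapshot("top");cv2.imwrite("pics/t2.png",cv2.resize(d["img"][160:280,120:280],None,fx=4,fy=4)[:,:,::-1])
d=ctrl.snapshot("side");cv2.imwrite("pics/s2.png",cv2.resize(d["img"][180:340,110:310],None,fx=4,fy=3.7)[:,:,::-1])
E
```

```text
clock: 4.75
position: [0.4845, 0.3067, 0.1204]
tcp_rot: [3.141, 0.001, -0.016]
ft_force: [0.3, -0.2, -1.4]
gripper_width: 0.0264
grip_force: 50.3
t 5.05 pos [0.4848 0.307  0.1204] yaw -0.017 w 0.027 row [-0.0042  0.002   0.1823] [ 0.0009  0.0004 -0.0006] mm 73 j7 -2.34
```

View pics/s2.png

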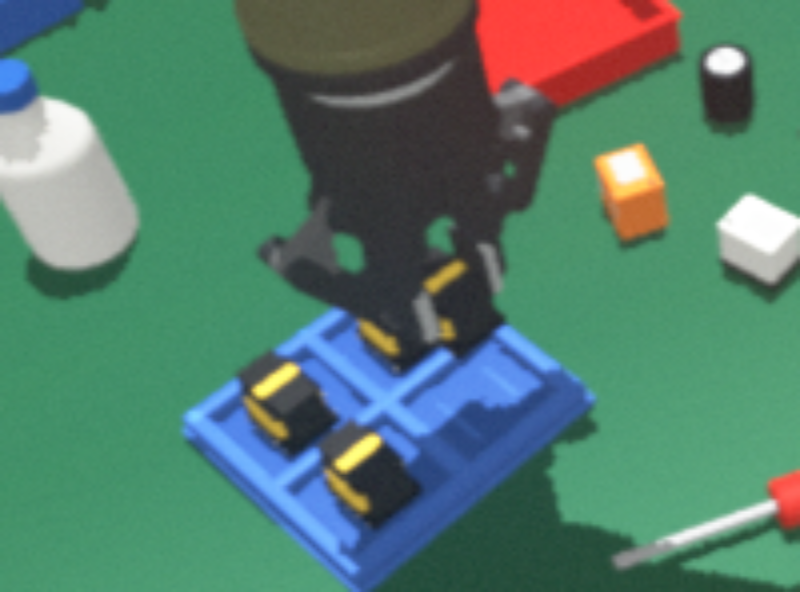

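The transformer hangs upright between the fingers at (460,300), over the empty pocket at (500,390). I lower it in small steps and watch the force.

```bash
python3 -m creep '0.8 -0.004 0.002 0.08 0 0 0; 0.8 -0.004 0.002 0.15 0 0 0; 0.8 -0.004 0.002 0.174 0 0 0; 0.8 -0.004 0.002 0.174 0 0 0'; python3 -m creep '0.8 0 0 0.003 0 0 0; 0.8 0 0 0.005 0 0 0; 0.8 0 0 0.005 0 0 0'
```

```text
clock: 5.55
position: [0.4824, 0.3077, 0.0506]
tcp_rot: [3.14, 0.002, -0.015]
ft_force: [-0.4, -0.7, -1.3]
gripper_width: 0.0268
grip_force: 50.3
clock: 5.85
position: [0.4833, 0.3096, 0.0506]
tcp_rot: [-3.141, -0.001, -0.014]
ft_force: [-0.3, -0.3, -1.4]
gripper_width: 0.0271
grip_force: 50.3
```

```bash
python3 -m creep '0.8 0 0 0.004 0 0 0; 0.8 0 0 0.004 0 0 0'|grep -E 'pos|ft'; python3 -m creep '0.8 0 0 0.004 0 0 0; 0.8 0 0 0.004 0 0 0'|grep -E 'pos|ft'
```

```text
position: [0.4828, 0.3095, 0.0483]
ft_force: [-0.4, -0.2, -1.1]
position: [0.4829, 0.3096, 0.0475]
ft_force: [-2.3, -1.3, 9.4]
```

```bash
python3 -m creep '0.8 0 0 0.002 0 0 0; 0.8 0 0 0.002 0 0 0'|grep -E 'pos|ft'
```

```text
position: [0.4828, 0.3095, 0.0474]
ft_force: [-4.0, -2.5, 16.9]
```

```bash
python3 -m creep '0.5 0 0 -0.004 0 0 0; 0.5 0 0 -0.004 0 0 0; 0.5 0 0 -0.004 0 0 0; 0.5 0 0 -0.004 0 0 0' |grep -E 'wid|pos|ft'; python3 -m creep '0.5 0 0 -0.06 0 0 0; 0.45 0 0 -0.2 0 0 0; 0.45 0 0 -0.2 0 0 0; 0.45 0 0 -0.2 0 0 0'|grep -E 'wid|pos|ft';python3 - <<'E'
from h import *
from go import go
from plant import ctrl
go(.540,.075,.12,0)
d=ctrl.snapshot("side");cv2.imwrite("pics/s3.png",cv2.resize(d["img"][180:340,110:310],None,fx=3,fy=3)[:,:,::-1])
E
```

```text
position: [0.4827, 0.3094, 0.047]
ft_force: [0.3, -0.8, 0.2]
gripper_width: 0.0427
position: [0.4836, 0.3099, 0.1287]
ft_force: [0.6, -0.8, 0.4]
gripper_width: 0.0469
t 7.25 pos [0.4836 0.3099 0.1287] yaw -0.014 w 0.0469 row [0.1493 0.5853 0.0211] [-0.0006 -0.0009 -0.0045] mm 242 j7 -2.34
```

View pics/s3.png

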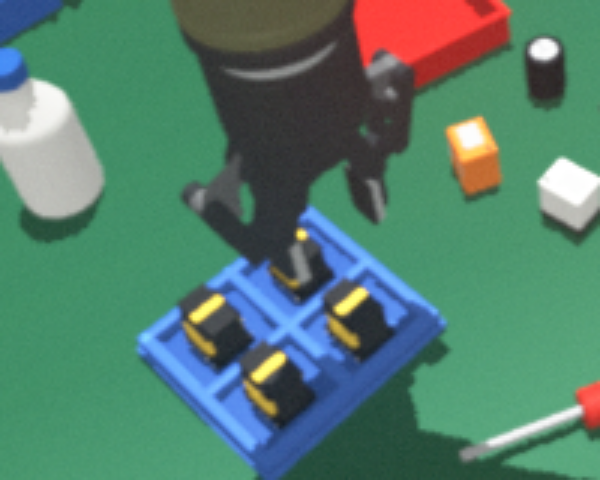

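The fourth transformer stands upright in its pocket at (357,315). Next is capacitor a.

```bash
python3 -m creep '0.45 0.075 0.29 0.02 0 0 0.05; 0.45 0.149 0.585 0.02 0 0 0.055; 0.45 0.149 0.585 0.02 0 0 0.055; 0.45 0.149 0.585 0.02 0 0 0.055; 0.45 0.149 0.585 0.02 0 0 0.055'>/dev/null;  python3 -m creep '0.45 0 0 0 0 0 0; 0.45 0 0 0 0 0 0; 0.45 0 0 0 0 0 0' >/dev/null;python3 go.py .540 .075 .038 -.186
```

```text
t 8.1 pos [0.5382 0.0758 0.1181] yaw -0.185 w 0.0471 row [0.0051 0.0013 0.2003] [-0.0001  0.0007  0.0002] mm 80 j7 -2.07
```

```bash
python3 -m creep '0.45 0.005 0.001 0.06 0 0 0; 0.45 0.005 0.001 0.12 0 0 0; 0.45 0.005 0.001 0.2 0 0 0; 0.45 0.005 0.001 0.2 0 0 0; 0.45 0.005 0.001 0.2 0 0 0'|grep -E 'pos|ft'; python3 -m creep '0.8 0 0 0 0 0 0; 0.8 0 0 0 0 0 0; 0.8 0 0 0 0 0 0; 0.8 0 0 0 0 0 0' 40|grep -E 'pos|ft|gr';python3 -m creep '0.8 0 0 -0.05 0 0 0; 0.8 0 0 -0.2 0 0 0; 0.8 0 0 -0.2 0 0 0; 0.8 0 0 -0.2 0 0 0'|grep -E 'pos|ft|gr'; python3 go.py .661 -.0803 .12 -.186
```

```text
position: [0.5403, 0.0753, 0.039]
ft_force: [0.7, -0.1, 0.7]
position: [0.5419, 0.0744, 0.0407]
ft_force: [-0.9, 2.5, 7.3]
gripper_width: 0.0288
grip_force: 39.8
position: [0.5424, 0.0738, 0.1218]
ft_force: [0.2, 0.5, -1.4]
gripper_width: 0.0285
grip_force: 39.6
t 9.4 pos [0.5424 0.0738 0.1218] yaw -0.187 w 0.0285 row [0.363  0.3234 0.0057] [-0.0005 -0.0016 -0.0004] mm 194 j7 -2.07
```

```bash
python3 -m creep '0.8 0.18 0.16 0 0 0 0; 0.8 0.363 0.323 0 0 0 0; 0.8 0.363 0.323 0 0 0 0; 0.8 0.363 0.323 0 0 0 0; 0.8 0.363 0.323 0 0 0 0'>/dev/null;  python3 -m creep '0.8 0 0 0 0 0 0; 0.8 0 0 0 0 0 0' >/dev/null;python3 go.py .661 -.0803 .054 -.186
```

```text
t 10.1 pos [ 0.6585 -0.0785  0.118 ] yaw -0.185 w 0.0287 row [0.0073 0.0033 0.16  ] [-0.0003  0.0008  0.0002] mm 64 j7 -1.8
```

```bash
python3 -m creep '0.8 0.007 0.003 0.06 0 0 0; 0.8 0.007 0.003 0.12 0 0 0; 0.8 0.007 0.003 0.16 0 0 0; 0.8 0.007 0.003 0.16 0 0 0'|grep -E 'pos|ft'; for i in 1; do python3 -m creep '0.8 0 0 0.004 0 0 0; 0.8 0 0 0.004 0 0 0'|grep -E 'pos|ft'; done; python3 -m creep '0.8 0 0 0.003 0 0 0; 0.8 0 0 0.003 0 0 0'|grep -E 'pos|ft'
```

```text
position: [0.6599, -0.0796, 0.0527]
ft_force: [0.1, 0.3, -1.1]
position: [0.6626, -0.081, 0.0546]
ft_force: [-0.1, -0.2, -0.9]
position: [0.6625, -0.0818, 0.0531]
ft_force: [0.1, -1.2, -0.8]
```

```bash
python3 -m creep '0.8 0 0 0.003 0 0 0; 0.8 0 0 0.003 0 0 0'|grep -E 'pos|ft'; python3 -m creep '0.8 0 0 0.003 0 0 0; 0.8 0 0 0.003 0 0 0'|grep -E 'pos|ft'
```

```text
position: [0.6621, -0.0818, 0.0513]
ft_force: [0.1, 0.3, -0.2]
position: [0.6623, -0.0819, 0.0508]
ft_force: [-2.2, 0.2, 4.9]
```

Contact with the floor; release.

```bash
python3 -m creep '0.8 0 0 0.002 0 0 0; 0.5 0 0 0 0 0 0; 0.5 0 0 0 0 0 0; 0.5 0 0 0 0 0 0; 0.5 0 0 0 0 0 0' |grep -E 'wid|pos|ft'; python3 -m creep '0.5 0 0 -0.06 0 0 0; 0.45 0 0 -0.2 0 0 0; 0.45 0 0 -0.2 0 0 0; 0.45 0 0 -0.2 0 0 0'|grep -E 'wid|pos|ft';python3 go.py .4475 .0065 .12 -.186
```

```text
position: [0.6621, -0.0818, 0.0497]
ft_force: [-0.6, 0.0, 0.4]
gripper_width: 0.0427
position: [0.6634, -0.0819, 0.1321]
ft_force: [-0.1, 0.7, -0.7]
gripper_width: 0.0467
t 12.2 pos [ 0.6634 -0.0819  0.1321] yaw -0.187 w 0.0467 row [-0.5714 -0.1169  0.0279] [-0.0001 -0.0013 -0.0003] mm 234 j7 -1.79
```

```bash
python3 -m creep '0.45 -0.28 -0.06 0 0 0 0; 0.45 -0.571 -0.117 0.028 0 0 0; 0.45 -0.571 -0.117 0.028 0 0 0; 0.45 -0.571 -0.117 0.028 0 0 0; 0.45 -0.571 -0.117 0.028 0 0 0'>/dev/null;  python3 -m creep '0.45 -0.004 0 0 0 0 0; 0.45 0 0 0 0 0 0; 0.45 0 0 0 0 0 0' >/dev/null;python3 - <<'E'
from h import *
from go import go
from plant import ctrl
go(.4475,.0065,.038,-.186)
d=ctrl.snapshot("side");cv2.imwrite("pics/s4.png",cv2.resize(d["img"][90:250,220:440],None,fx=3,fy=3)[:,:,::-1])
E
```

```text
t 13.0 pos [0.4477 0.0062 0.1185] yaw -0.187 w 0.047 row [-0.0009 -0.0005  0.2012] [-0.0001 -0.0002 -0.0004] mm 80 j7 -1.97
```

View pics/s4.png

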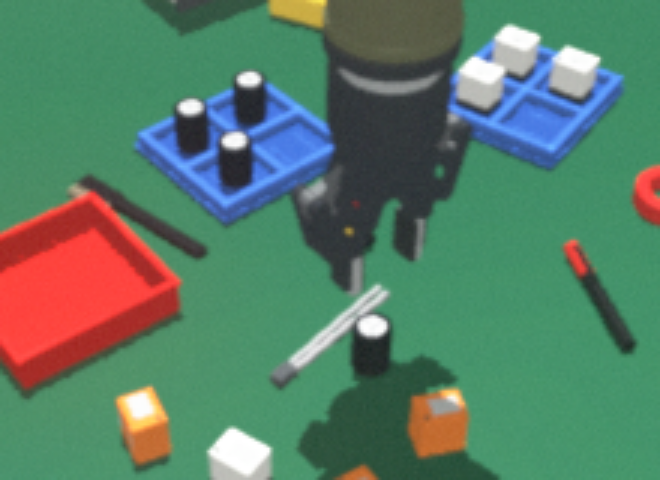

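The first can stands upright in the tray at (235,160). The gripper is above the second can at (372,340), and the tweezers at (330,335) lie clear of the fingers.

```bash
python3 -m creep '0.45 0 0 0.06 0 0 0; 0.45 0 0 0.12 0 0 0; 0.45 -0.001 0 0.2 0 0 0; 0.45 -0.001 0 0.2 0 0 0; 0.45 -0.001 0 0.2 0 0 0'|grep -E 'pos|ft'; python3 -m creep '0.8 0 0 0 0 0 0; 0.8 0 0 0 0 0 0; 0.8 0 0 0 0 0 0; 0.8 0 0 0 0 0 0' 40|grep -E 'pos|ft|gr';python3 -m creep '0.8 0 0 -0.05 0 0 0; 0.8 0 0 -0.22 0 0 0; 0.8 0 0 -0.22 0 0 0; 0.8 0 0 -0.22 0 0 0'|grep -E 'pos|ft|gr'; python3 go.py .6492 -.1435 .125 -.186
```

```text
position: [0.4462, 0.0064, 0.0385]
ft_force: [0.3, -0.4, 0.1]
position: [0.447, 0.0066, 0.04]
ft_force: [-0.7, -0.4, 8.1]
gripper_width: 0.029
grip_force: 39.8
position: [0.4477, 0.0067, 0.1299]
ft_force: [-0.4, 0.2, -0.5]
gripper_width: 0.0289
grip_force: 39.6
t 14.35 pos [0.4477 0.0067 0.1299] yaw -0.187 w 0.0289 row [0.5647 0.2752 0.0154] [-0.0004 -0.002  -0.0004] mm 251 j7 -1.97
```

```bash
python3 -m creep '0.8 0.28 0.138 0.01 0 0 0; 0.8 0.565 0.275 0.015 0 0 0; 0.8 0.565 0.275 0.015 0 0 0; 0.8 0.565 0.275 0.015 0 0 0; 0.8 0.565 0.275 0.015 0 0 0'>/dev/null;  python3 -m creep '0.8 0.001 0 0 0 0 0; 0.8 0.001 0 0 0 0 0; 0.8 0.001 0 0 0 0 0' >/dev/null;python3 go.py .6492 -.1435 .055 -.186
```

```text
t 15.15 pos [ 0.6457 -0.1414  0.1199] yaw -0.186 w 0.0283 row [0.01   0.0037 0.1622] [-0.0002  0.0008  0.0001] mm 65 j7 -1.71
```

```bash
python3 -m creep '0.8 0.01 0.003 0.06 0 0 0; 0.8 0.01 0.003 0.12 0 0 0; 0.8 0.01 0.003 0.162 0 0 0; 0.8 0.01 0.003 0.162 0 0 0; 0.8 0.01 0.003 0.162 0 0 0'|grep -E 'pos|ft'; python3 -m creep '0.8 0 0 0.006 0 0 0; 0.8 0 0 0.006 0 0 0'|grep -E 'pos|ft';  python3 -m creep '0.8 0 0 0.003 0 0 0; 0.8 0 0 0.003 0 0 0'|grep -E 'pos|ft'
```

```text
position: [0.6502, -0.1435, 0.0566]
ft_force: [0.7, 0.5, -0.1]
position: [0.651, -0.1444, 0.0546]
ft_force: [-0.9, -1.1, -0.7]
position: [0.6507, -0.1446, 0.0528]
ft_force: [-1.1, 0.6, 0.2]
```

```bash
for i in 1 2; do python3 -m creep '0.8 0 0 0.003 0 0 0; 0.8 0 0 0.003 0 0 0'|grep -E 'pos|ft'; done
```

```text
position: [0.6506, -0.1446, 0.0511]
ft_force: [-0.0, -0.2, -0.3]
position: [0.6507, -0.1445, 0.0502]
ft_force: [-0.4, -0.4, 1.5]
```

```bash
python3 -m creep '0.8 0 0 0.003 0 0 0; 0.5 0 0 0 0 0 0; 0.5 0 0 0 0 0 0; 0.5 0 0 0 0 0 0; 0.5 0 0 0 0 0 0' |grep -E 'wid|pos|ft'; python3 -m creep '0.5 0 0 -0.06 0 0 0; 0.45 0 0 -0.2 0 0 0; 0.45 0 0 -0.2 0 0 0; 0.45 0 0 -0.2 0 0 0'|grep -E 'wid|pos|ft';python3 go.py .447 .150 .12 .1
```

```text
position: [0.6505, -0.1445, 0.0498]
ft_force: [-0.2, 0.6, -0.2]
gripper_width: 0.0427
position: [0.6518, -0.1447, 0.1321]
ft_force: [0.3, 0.2, -0.6]
gripper_width: 0.0469
t 17.35 pos [ 0.6518 -0.1447  0.1321] yaw -0.187 w 0.0469 row [-0.6401 -0.6289  0.0276] [ 0.0002 -0.0013 -0.0913] mm 359 j7 -1.7
```

```bash
python3 -m creep '0.45 -0.32 -0.32 0 0 0 -0.04; 0.45 -0.64 -0.629 0.02 0 0 -0.091; 0.45 -0.64 -0.629 0.028 0 0 -0.091; 0.45 -0.64 -0.629 0.028 0 0 -0.091; 0.45 -0.64 -0.629 0.028 0 0 -0.091'>/dev/null;  python3 -m creep '0.45 0 0 0 0 0 0; 0.45 0 0 0 0 0 0; 0.45 0 0 0 0 0 0' >/dev/null;python3 go.py .447 .150 .12 .1
```

```text
t 18.15 pos [0.5085 0.0596 0.1223] yaw 0.098 w 0.0471 row [-0.1309 -0.2399  0.0057] [ 0.0002  0.0003 -0.0007] mm 109 j7 -1.84
```

```bash
python3 -m creep '0.45 -0.131 -0.24 0.006 0 0 0; 0.45 -0.131 -0.24 0.006 0 0 0; 0.45 -0.131 -0.24 0.006 0 0 0; 0.45 -0.131 -0.24 0.006 0 0 0; 0.45 -0.131 -0.24 0.006 0 0 0'>/dev/null; python3 - <<'E'
from h import *
from go import go
from plant import ctrl
go(.447,.150,.036,.1)
d=ctrl.snapshot("side");cv2.imwrite("pics/s5.png",cv2.resize(d["img"][90:290,220:440],None,fx=3,fy=3)[:,:,::-1])
E
```

```text
t 18.65 pos [0.4478 0.1494 0.1204] yaw 0.097 w 0.0467 row [-0.002  -0.0019  0.211 ] [ 0.0003 -0.0001 -0.001 ] mm 84 j7 -2.05
```

View pics/s5.png

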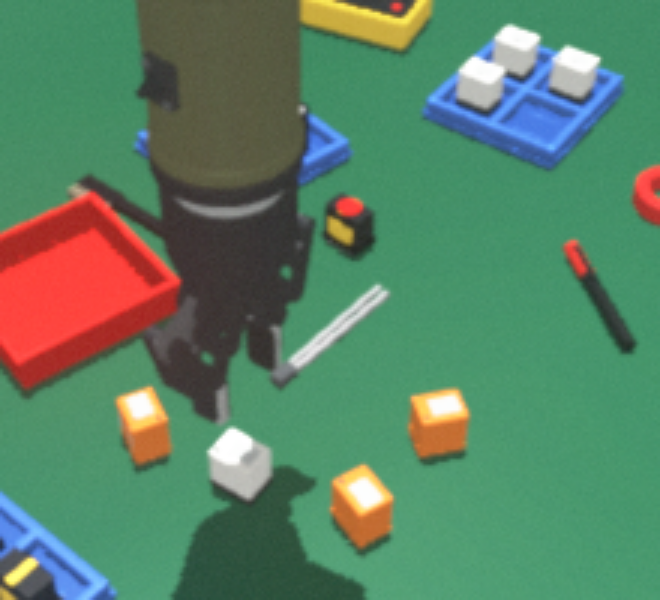

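The gripper hangs above the white relay at (240,462), and the orange blocks at (145,425) and (362,505) are clear. I go down and grip it.

```bash
python3 -m creep '0.45 0 0 0.06 0 0 0; 0.45 0 0 0.12 0 0 0; 0.45 -0.001 0 0.21 0 0 0; 0.45 -0.001 0 0.21 0 0 0; 0.45 -0.001 0 0.21 0 0 0'|grep -E 'pos|ft'; python3 -m creep '0.8 0 0 0 0 0 0; 0.8 0 0 0 0 0 0; 0.8 0 0 0 0 0 0; 0.8 0 0 0 0 0 0' 40|grep -E 'pos|ft|gr';python3 -m creep '0.8 0 0 -0.05 0 0 0; 0.8 0 0 -0.22 0 0 0; 0.8 0 0 -0.22 0 0 0; 0.8 0 0 -0.22 0 0 0'|grep -E 'pos|ft|gr|rot'; python3 go.py .5034 -.305 .125 .067
```

```text
position: [0.4465, 0.1497, 0.0365]
ft_force: [0.0, 0.9, 1.0]
position: [0.4472, 0.151, 0.0381]
ft_force: [0.0, -1.1, 6.7]
gripper_width: 0.0256
grip_force: 40.4
position: [0.4479, 0.1517, 0.128]
tcp_rot: [-3.14, -0.007, 0.099]
ft_force: [-0.9, -0.1, -1.5]
gripper_width: 0.0251
grip_force: 39.4
t 20.0 pos [0.4479 0.1517 0.128 ] yaw 0.099 w 0.0251 row [0.0254 1.1498 0.0061] [-0.0005 -0.0021  0.0101] mm 460 j7 -2.06
```

```bash
python3 -m creep '0.8 0 0.3 0 0 0 0.01; 0.8 0.02 0.6 0 0 0 0.01; 0.8 0.02 0.6 0 0 0 0.01; 0.8 0.02 0.6 0 0 0 0.01; 0.8 0.02 0.6 0 0 0 0.01'>/dev/null;  python3 -m creep '0.8 0.02 0.53 0 0 0 0; 0.8 0.02 0.53 0 0 0 0; 0.8 0.02 0.53 0 0 0 0; 0.8 0.02 0.53 0 0 0 0; 0.8 0.02 0.53 0 0 0 0' >/dev/null; python3 -m creep '0.8 0 0 0 0 0 0; 0.8 0 0 0 0 0 0; 0.8 0 0 0 0 0 0'>/dev/null;python3 go.py .5034 -.305 .055 .067
```

```text
t 21.3 pos [ 0.5003 -0.2956  0.1244] yaw 0.071 w 0.0253 row [0.0061 0.0242 0.1735] [-0.0004  0.0001  0.0011] mm 70 j7 -1.21
```

```bash
python3 -m creep '0.8 0.006 0.024 0.06 0 0 0; 0.8 0.006 0.024 0.12 0 0 0; 0.8 0.006 0.024 0.174 0 0 0; 0.8 0.006 0.024 0.174 0 0 0; 0.8 0.006 0.024 0.174 0 0 0'|grep -E 'pos|ft'; python3 -m creep '0.8 0 0 0.006 0 0 0; 0.8 0 0 0.01 0 0 0;0.8 0 0 0.01 0 0 0'|grep -E 'pos|ft';  python3 -m creep '0.8 0 0 0.003 0 0 0; 0.8 0 0 0.003 0 0 0'|grep -E 'pos|ft'
```

```text
position: [0.5036, -0.306, 0.0554]
ft_force: [0.1, 1.0, -0.4]
position: [0.5035, -0.3074, 0.0516]
ft_force: [-0.1, -0.1, -1.2]
position: [0.5032, -0.3074, 0.0499]
ft_force: [0.2, -0.3, -0.8]
```

```bash
for i in 1 2; do python3 -m creep '0.8 0 0 0.003 0 0 0; 0.8 0 0 0.003 0 0 0'|grep -E 'pos|ft'; done
```

```text
position: [0.5031, -0.3074, 0.0485]
ft_force: [0.8, -0.6, -0.8]
position: [0.5032, -0.3074, 0.0482]
ft_force: [-2.6, 0.9, 8.5]
```

Contact; release, then go for the failed transformer.

```bash
python3 -m creep '0.5 0 0 0 0 0 0; 0.5 0 0 0 0 0 0; 0.5 0 0 0 0 0 0; 0.5 0 0 0 0 0 0' |grep -E 'wid|pos|ft'; python3 -m creep '0.5 0 0 -0.06 0 0 0; 0.45 0 0 -0.2 0 0 0; 0.45 0 0 -0.2 0 0 0; 0.45 0 0 -0.2 0 0 0'|grep -E 'wid|pos|ft';python3 go.py .5445 -.091 .12 -.06
```

```text
position: [0.5032, -0.3073, 0.0472]
ft_force: [0.1, 0.8, -0.5]
gripper_width: 0.0431
position: [0.5042, -0.3079, 0.1292]
ft_force: [0.3, 0.4, 0.1]
gripper_width: 0.0467
t 23.5 pos [ 0.5042 -0.3079  0.1292] yaw 0.067 w 0.0467 row [ 0.137  -0.5343  0.0222] [ 0.0006 -0.0011  0.0406] mm 221 j7 -1.2
```

```bash
python3 -m creep '0.45 0.07 -0.27 0 0 0 0.02; 0.45 0.137 -0.534 0.022 0 0 0.041; 0.45 0.137 -0.534 0.022 0 0 0.041; 0.45 0.137 -0.534 0.022 0 0 0.041; 0.45 0.137 -0.534 0.022 0 0 0.041'>/dev/null;  python3 -m creep '0.45 0 0 0 0 0 0; 0.45 0 0 0 0 0 0; 0.45 0 0 0 0 0 0' >/dev/null;python3 - <<'E'
from h import *
from go import go
from plant import ctrl
go(.5445,-.091,.036,-.06)
d=ctrl.snapshot("side");cv2.imwrite("pics/s6.png",cv2.resize(d["img"][70:270,200:450],None,fx=3,fy=3)[:,:,::-1])
E
```

```text
t 24.3 pos [ 0.5427 -0.0922  0.1178] yaw -0.063 w 0.0469 row [ 0.0045 -0.0035  0.2045] [ 0.0003  0.0005 -0.001 ] mm 82 j7 -1.68
```

View pics/s6.png

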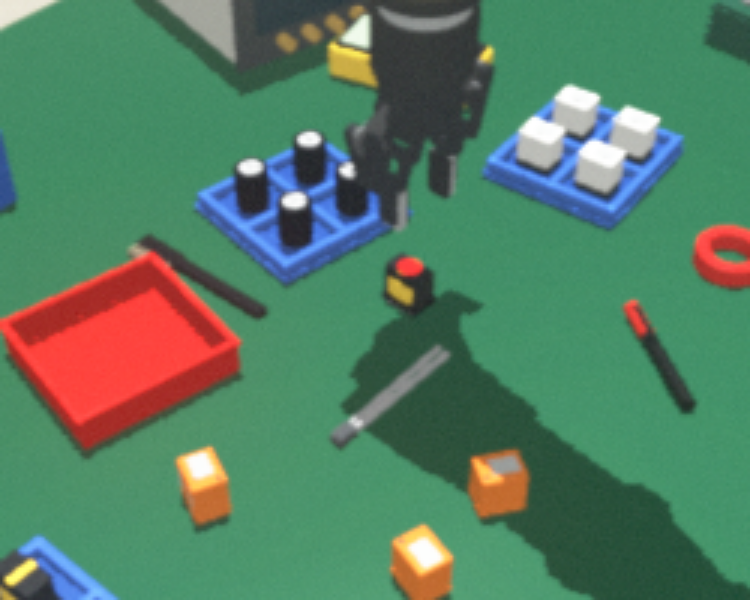

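All the trays are full: cans at (295,220) and (350,190), relay at (600,167). The stickered transformer is at (408,283), under the gripper.

```bash
python3 -m creep '0.45 0.004 -0.003 0.06 0 0 0; 0.45 0.004 -0.003 0.12 0 0 0; 0.45 0.004 -0.003 0.204 0 0 0; 0.45 0.004 -0.003 0.204 0 0 0; 0.45 0.004 -0.003 0.204 0 0 0'|grep -E 'pos|ft'; python3 -m creep '0.8 0 0 0 0 0 0; 0.8 0 0 0 0 0 0; 0.8 0 0 0 0 0 0; 0.8 0 0 0 0 0 0' 50|grep -E 'pos|ft|gr';python3 -m creep '0.8 0 0 -0.05 0 0 0; 0.8 0 0 -0.22 0 0 0; 0.8 0 0 -0.22 0 0 0; 0.8 0 0 -0.22 0 0 0'|grep -E 'pos|ft|gr|rot'; python3 go.py .6725 .109 .125 -.228
```

```text
position: [0.5446, -0.0905, 0.037]
ft_force: [0.6, 0.0, 0.2]
position: [0.5461, -0.0899, 0.0387]
ft_force: [-0.8, -0.7, 7.1]
gripper_width: 0.0268
grip_force: 50.8
position: [0.547, -0.0897, 0.1288]
tcp_rot: [3.141, -0.007, -0.061]
ft_force: [-0.6, 0.3, -2.5]
gripper_width: 0.0271
grip_force: 49.8
t 25.65 pos [ 0.547  -0.0897  0.1288] yaw -0.061 w 0.0271 row [ 0.2826 -0.515   0.0111] [ 0.     -0.0022  0.0531] mm 235 j7 -1.69
```

```bash
python3 -m creep '0.8 0.14 -0.25 0 0 0 0.03; 0.8 0.283 -0.515 0 0 0 0.053; 0.8 0.283 -0.515 0 0 0 0.053; 0.8 0.283 -0.515 0 0 0 0.053; 0.8 0.283 -0.515 0 0 0 0.053'>/dev/null;  python3 -m creep '0.8 0 0 0 0 0 0; 0.8 0 0 0 0 0 0; 0.8 0 0 0 0 0 0' >/dev/null;python3 go.py .6725 .109 .05 -.228
```

```text
t 26.45 pos [0.6699 0.1073 0.1242] yaw -0.229 w 0.0268 row [ 0.0056 -0.0059  0.1855] [ 0.0007  0.0004 -0.0003] mm 74 j7 -2.11
```

```bash
python3 -m creep '0.8 0.005 -0.005 0.06 0 0 0; 0.8 0.005 -0.005 0.12 0 0 0; 0.8 0.005 -0.005 0.185 0 0 0; 0.8 0.005 -0.005 0.185 0 0 0; 0.8 0.005 -0.005 0.185 0 0 0'|grep -E 'pos|ft'; python3 -m creep '0.8 0 0 0.006 0 0 0; 0.8 0 0 0.012 0 0 0;0.8 0 0 0.012 0 0 0'|grep -E 'pos|ft';  python3 -m creep '0.8 0 0 0.003 0 0 0; 0.8 0 0 0.003 0 0 0'|grep -E 'pos|ft'
```

```text
position: [0.6728, 0.1092, 0.0513]
ft_force: [0.3, 0.4, -0.1]
position: [0.6733, 0.1107, 0.0469]
ft_force: [-0.8, -0.3, -0.8]
position: [0.6731, 0.1108, 0.0452]
ft_force: [-0.0, -0.2, -1.4]
```

```bash
for i in 1 2; do python3 -m creep '0.8 0 0 0.003 0 0 0; 0.8 0 0 0.003 0 0 0'|grep -E 'pos|ft'; done
```

```text
position: [0.673, 0.1108, 0.0437]
ft_force: [0.4, -0.1, -1.8]
position: [0.6731, 0.1108, 0.0429]
ft_force: [-0.7, -0.2, 2.1]
```

```bash
python3 -m creep '0.8 0 0 0.002 0 0 0; 0.5 0 0 0 0 0 0; 0.5 0 0 0 0 0 0; 0.5 0 0 0 0 0 0; 0.5 0 0 0 0 0 0' |grep -E 'wid|pos|ft'; python3 -m creep '0.5 0 0 -0.06 0 0 0; 0.45 0 0 -0.25 0 0 0; 0.45 0 0 -0.4 0 0 0; 0.45 0 0 -0.4 0 0 0; 0.45 0 0 -0.4 0 0 0'|grep -E 'wid|pos|ft'; python3 -m creep '0.45 -0.3 0.5 0 0 0 0; 0.45 -0.3 0.5 0 0 0 0; 0.45 -0.3 0.5 0 0 0 0; 0.45 -0.3 0.5 0 0 0 0; 0.45 -0.3 0.5 0 0 0 0' >/dev/null; python3 -m creep '0.45 0 0 0 0 0 0; 0.45 0 0 0 0 0 0; 0.45 0 0 0 0 0 0' >/dev/null; python3 - <<'E'
from h import *
from plant import ctrl
d=ctrl.snapshot("side");cv2.imwrite("pics/s7.png",d["img"][:,:,::-1])
P=cloud(d);Z=P[...,2];box=(P[...,0]>.35)&(P[...,0]<.8)&(abs(P[...,1])<.42)
for x,y,n in[(.483,.309,"T"),(.662,-.082,"C"),(.6505,-.1445,"C"),(.503,-.307,"R"),(.673,.111,"F")]:
    m=(np.hypot(P[...,0]-x,P[...,1]-y)<.022)&(Z<.08);print(n,m.sum(),np.percentile(Z[m],95).round(4),P[m&(Z>.035)].mean(0).round(3))
E
```

```text
position: [0.6731, 0.1107, 0.0424]
ft_force: [-0.9, 0.4, 0.5]
gripper_width: 0.0429
position: [0.6759, 0.1114, 0.2092]
ft_force: [0.1, 0.0, 0.4]
gripper_width: 0.047
T 512 0.0465 [0.482 0.311 0.043]
C 258 0.0512 [ 0.659 -0.079  0.047]
C 251 0.0508 [ 0.65  -0.142  0.046]
R 268 0.0467 [ 0.503 -0.304  0.043]
F 324 0.0406 [0.672 0.111 0.039]
```

View pics/s7.png

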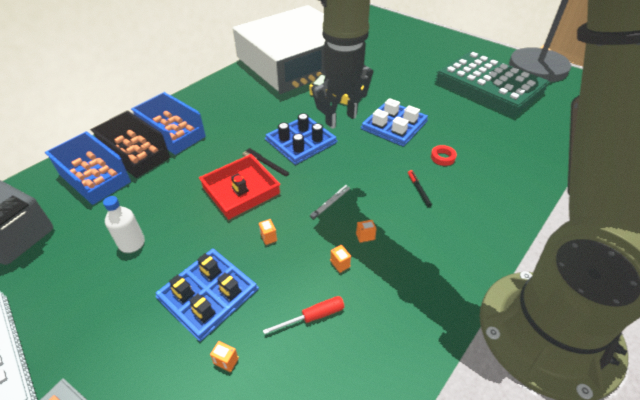

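All five parts stand in place: trays at (205,292), (302,138) and (395,120), failed transformer in the bin at (240,184). The part tops measure 46, 50, 50, 46 and 40 mm above the table, as they should. The gripper is clear.

```bash
python3 -c "
from plant import ctrl
print(ctrl.finish_job())"
```

```text
the job is handed in; nothing more can be done
None
```

The job is handed in: the good transformer, both capacitors and the white relay stand upright in their tray pockets, and the failed transformer stands in the reject bin, with about 30 s of the 120 s used.

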